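Lock the dosing head of a cereal dispenser with its cam

ROBOT

A 7-joint arm with a two-finger parallel gripper is mounted at the origin on the work surface. World frame = base frame: x ahead of the robot, y to its left, z up, the work surface at z = 0. Lengths are in m, angles in rad, forces in N, time in s.
With the tool pointing down it reaches from about 0.4 to 0.85 m from the base axis. Payload 10.4 kg.
Tool frame: the origin (TCP) lies midway between the tips of the shut fingers; the grasp point (between the pads) lies 19 mm behind it; z points along the fingers, y is the direction in which the jaws open and shut (so a half turn about z gives the same grasp; the last joint's range is limited). The gripper opens to 85 mm and grips with 20 to 120 N. Pads are 22 mm wide; open, the fingers measure 114 mm over their backs; the gripper's body (76 mm by 85 mm) begins 54 mm behind the grasp point. The pads swing forward as they close: fully open they stand 13 mm farther back than shut.
Start: joints at [1.085, 0.332, -0.065, 1.46, 0.022, 1.35, -0.088], TCP at [0.279, -0.559, 0.231] pointing down, gripper open.
Joint ranges: [-2.6, 2.6], [-0.5, 2.12], [-1.47, 1.34], [0.16, 2.42], [-1.27, 4.41], [0.06, 2.06], [-2.6, 2.6]. Speed limits (rad/s): [2.22, 2.22, 2.79, 2.79, 3.14, 3.14, 3.14].

INTERFACE

Orientations are given as a unit quaternion [x, y, z, w].
In Python, from workcell import manip, camera, camera_info, workorder, nets gives the robot as it stands.
- The arm moves only by the tool apply_moves, never from a script. Its argument "commands" is a list of rows, each a list of 5 numbers: the shift along the tool's x, y, z in m, then the turn about the tool's z in degrees, then the gripper command: -1 is fully open, 1 is shut, values between are in proportion. A call has 1 to 5 rows; each row shifts and turns the pose as measured when the row begins, along the tool's axes as they then stand; what a row does not reach is not made up. A row lasts 1/12 s, in which the tool goes at most 41.7 mm and 7.16 degrees, less where a joint would pass 70% of its speed; a pose out of reach is approached as far as the arm can. A call is refused whole if a number of a shift passes 0.0417 or a number of a turn 7.16, either way. A call with a gripper value outside its range is refused whole. The fingers move at their own pace and stop on an object; "squeeze" is the grip in N (left out, the last holds). Time passes only in rows, so rows that do not move let the fingers close. It gives the time, the measured TCP pose, the force and the opening at its end, in the units of the state.
- manip.get_obs(): the state, without advancing time (a new reading comes with each control period).
- camera(name): name is "scene" or "side" or "wrist"; returns (picture, depth): 420x560x3 uint8, red, green, blue; 420x560 float32, m along the optical axis (not along the pixel's ray), 0 where there is no reading.
- camera_info(name): a dict with "camera_matrix" (3x3 intrinsics, pixels), "xyz" and "rotation" of the camera in the world; the wrist camera has in their place "T_tool_cam" (4x4, takes a point from camera to tool coordinates, whose origin is the TCP and whose axes are the flange's). Camera axes: x right, y down, z forward; pixel columns grow to the right and rows downward; lengths in m; the calibration is good to about 2 mm. A picture is of the moment at which its call begins: read the wrist's pose just before it. camera_info takes no time and is no camera call.
- workorder.hand_in(): hands the job in, once; it reports no verdict.
Trained networks look in the newest picture that a camera, given by its name, has taken for a name from the list of things; names that differ only in an ending like _2 or _b are one class to them, and where a whole thing is asked for, a point or a joint stands for the part that bears it (a point fixed in the world has none). Each returns a list of dicts, best first, with "conf" (0 to 1); they miss things now and then, are a little off and sometimes report something else, mostly with a low value. They report only what shows in the picture. A call takes as long as a camera call. They do not tell look-alikes from the thing itself.
- nets.look_for(camera, thing): "rect" ([left, top, width, height] in pixels, round what is visible of it).
- nets.place_of(camera, thing): "xy" ([column, row] in pixels: a listed point, or the origin of a listed thing).
The state is a dict: "clock": time; "joint_pos": joint angles; "joint_velocities": joint speeds; "tau": joint torques, N m; "position": TCP position; "ee_rot": TCP orientation; "ft_force": force on the tool from outside, world axes, zero at the start; "torque": the same for the moment, N m; "grip_width": opening from 0.0 (shut) to 1.0 (fully open).
Only numpy, scipy, OpenCV 4.12 (cv2) and the standard library are available. Lean on these libraries where they do the work, as an engineer would, in place of code of your own. Each camera call takes 0.05 s, during which the arm holds its last target. There are 200 camera calls.

TASK

The cereal dispenser has been washed and its black dosing head lies loose in the dock's rails. Slide the head in until it meets the rubber stops, so that the upturned end of its brass bolt stands in the mouth of the red cam, then turn the cam's black wing handle clockwise, about half a turn, until you feel it has drawn the bolt up tight, and let go. The stops are set differently on every dispenser, so stop by feel: tight, but never forced beyond that; leave the mug, the jar and the hopper lid where they stand.

Things in the scene. Friction and masses are not known exactly. Their poses are not given: they have to be found in the camera images.
- dock: Dock of the dispenser, screwed down: steel plate 300 x 160 x 10 mm on the counter. Origin: centre of the plate's underside. +x: the way the head slides in and the bolt is drawn; z up. Two aluminium rails along x, 20 mm high, guide the head with 1 mm of play each side. The cam's axis stands at x = +90 mm, y = 0.
- stop_line (a point): Mean place of the stops, on the dock at x = 33, z = 36 mm. Two black rubber stops (18 mm wide, at y = +-34 mm, top 52 mm above the counter) face the head; its front face comes to rest on them. On each dispenser they are set anywhere within 3 mm of this point along x, which this point does not show. They are stiffly sprung, 8 N/mm.
- head: Loose dosing head, about 0.5 kg, in the dock's rails: black block 100 (x) x 90 (y) x 46 mm (z), origin at the centre of its underside, +x its front. A steel knob sticks out 22 mm behind. From its front sticks a brass bolt, 38 mm, whose upturned round end is 8 mm across. At the start the front is 26 to 54 mm short of the stops. It slides with under 7 N (a bit more where it rubs on a rail); 9 to 15 N brings it onto the stops.
- fin (a point): Grip point of the head's upright aluminium fin: 14 mm thick along the head's x, 50 mm wide along y, 34 mm high above the block's top; this point lies in its middle, 14 mm below its top edge and 20 mm above the block's top.
- bolt_head (a point): Point on the upright axis of the bolt's upturned end, 40 mm above the counter, 82 mm ahead of the head's origin (32 mm ahead of its front face). It must come within 31 mm of the cam's axis (seen from above) to be inside the mouth; short of that the cam's nose jams on it.
- cam: Cam: red disc, 84 mm across, 10 mm thick, top 45 mm above the counter, turning on an upright axis, with a black wing handle on top. Origin on the axis at the height of the dock plate's top; its x axis runs along the wing. Turned clockwise seen from above, its hook passes outside the bolt's upturned end and draws it 3.2 mm nearer to the axis per radian. It stays where it is left.
- cam_mouth (a point): Middle of the gap in the red disc's rim (about 1.7 rad wide) where the bolt's end enters the spiral slot; at the start it faces the head to within 1 rad. The turn runs light until the head is on its stops, then grows heavy; it is tight 1.6 to 4.1 rad from the start, depending on the stops.
- cam_grip (a point): Grip point of the wing handle, on the cam's axis. The wing is 76 mm long, 14 mm thick and 32 mm high; this point lies 14 mm below its top and 31 mm above the red disc's top. Felt as a push square to the wing 36 mm from the axis: about 2 N running free, climbing some 3 N per 0.1 rad once the stops bear, 11 to 18 N (0.4 to 0.65 N m) when properly tight; beyond 0.75 N m it is forced.
- mug: Bystander: white mug, 72 mm across, 62 mm high, origin at the centre of its underside. Leave it alone.
- jam: Bystander: amber jam jar with a yellow cap, 52 mm across, 55 mm high, origin at the centre of its underside. Leave it alone.
- lid: Bystander: steel hopper lid with a knob, 100 mm across, 34 mm high, origin at the centre of its underside. Leave it alone.
Not all that is in view belongs to the job. Several things have the shape of the head; the one meant has the colours described above.

How it is judged:
By the outcome, as a careful person would: the job done as asked, in the order asked, and still so for the second after the job is handed in, with the robot touching nothing.
It also fails if it takes over 61 s, if anything falls off the work surface, if the arm or the gripper's body presses on something with over 40 N, if the wrist force passes 120 N, or if a joint passes its speed limit or range.

## Working session

There is one attempt and no reset: what is moved stays moved. The work goes in short steps, Python scripts to look and compute and a tool call to move; the robot and the scene stay as the last step left them, time stands still between calls to the robot, and variables do not carry over. Pictures are saved under pics/ and viewed, about 8 in all and at most 12, crops included, and the job is handed in when it is done.

Besides the shell and the picture viewer there is one more tool, called after "Call:" by a JSON object that holds its "api" and its "payload". apply_moves: Moves the arm, as the interface text tells. Its arguments: {"type":"object","properties":{"commands":{"type":"array","items":{"type":"array","items":{"type":"number"}}},"squeeze":{"type":"number"}},"required":["commands"]}

```bash
ls; mkdir -p pics; cat > h.py <<'E'
import numpy as np, cv2
from scipy.spatial.transform import Rotation as R
from workcell import manip, camera, camera_info, workorder, nets
def T_of(cam):
    i=camera_info(cam); K=np.array(i["camera_matrix"])
    T=np.eye(4)
    if "T_tool_cam" in i:
        o=manip.get_obs(); T[:3,:3]=R.from_quat(o["ee_rot"]).as_matrix(); T[:3,3]=o["position"]
        T=T@np.array(i["T_tool_cam"])
    else:
        T[:3,:3]=np.array(i["rotation"]).reshape(3,3); T[:3,3]=i["xyz"]
    return K,T
def ray(K,T,uv):
    d=T[:3,:3]@np.linalg.solve(K,[uv[0],uv[1],1.]); return T[:3,3],d
def at_z(K,T,uv,z):
    o,d=ray(K,T,uv); return o+d*(z-o[2])/d[2]
def deproj(K,T,uv,dep):
    o,d=ray(K,T,uv); return o+d*dep
def save(name,img): cv2.imwrite(f"pics/{name}.png",cv2.cvtColor(img,cv2.COLOR_RGB2BGR))
E
python3 - <<'E'
from h import *
np.set_printoptions(precision=4,suppress=True)
print(manip.get_obs())
for c in ("scene","side"):
    K,T=T_of(c); im,d=camera(c); save(c+"0",im); print(c,K[0,0],T)
    for t in ("fin","bolt_head","cam_grip","cam_mouth","dock","stop_line","head","cam","mug","jam","lid"):
        for r in nets.place_of(c,t)[:4]:
            u=r["xy"]; dep=d[int(np.clip(u[1],0,419)),int(np.clip(u[0],0,559))]; print(t,np.round(u,1),round(r["conf"],2),deproj(K,T,u,dep))
E
```

```text
pics
{'clock': 0.0, 'joint_pos': array([ 1.0854,  0.3329, -0.0647,  1.461 ,  0.0216,  1.3499, -0.0885]), 'joint_velocities': array([ 0.0012,  0.0004,  0.0007,  0.0012, -0.0016, -0.0011,  0.0014]), 'tau': array([ -0.0004, -62.5432,   0.0489, -39.1598,   0.0164,   0.0098,
        -0.    ]), 'position': array([ 0.2788, -0.5589,  0.2305]), 'ee_rot': array([ 0.9733,  0.2293, -0.0002, -0.0007]), 'ft_force': array([-0.6597,  0.9634, -0.0468]), 'torque': array([-0.0135,  0.0304, -0.0555]), 'grip_width': 1.0005557995882832}Traceback (most recent call last):
  File "<stdin>", line 5, in <module>
  File "h.py", line 11, in T_of
    T[:3,:3]=np.array(i["rotation"]).reshape(3,3); T[:3,3]=i["xyz"]
             ~~~~~~~~~~~~~~~~~~~~~~~~~~~~~~~^^^^^
ValueError: cannot reshape array of size 4 into shape (3,3)
```

```bash
sed -i 's/np.array(i\["rotation"\]).reshape(3,3)/R.from_quat(i["rotation"]).as_matrix()/' h.py
python3 - <<'E'
from h import *
np.set_printoptions(precision=4,suppress=True)
for c in ("scene","side"):
    K,T=T_of(c); im,d=camera(c); save(c+"0",im); print(c,K[0,0],T)
    for t in ("fin","bolt_head","cam_grip","cam_mouth","dock","stop_line","head","cam","mug","jam","lid"):
        for r in nets.place_of(c,t)[:4]:
            u=r["xy"]; dep=d[int(np.clip(u[1],0,419)),int(np.clip(u[0],0,559))]; print(t,np.round(u,1),round(r["conf"],2),deproj(K,T,u,dep))
print(manip.get_obs()["clock"])
E
```

```text
scene 400.8122788086278 [[ 0.131   0.5484 -0.8259  1.0844]
 [ 0.9912 -0.0559  0.1202 -0.0996]
 [ 0.0197 -0.8344 -0.5509  0.459 ]
 [ 0.      0.      0.      1.    ]]
fin [213.5 162.6] 0.93 [ 0.3181 -0.132   0.0755]
fin [220.2 218.1] 0.75 [ 0.5476 -0.1187  0.091 ]
bolt_head [180.2 192.3] 0.87 [ 0.3713 -0.2007  0.0388]
bolt_head [275.6 237.6] 0.86 [ 0.5459 -0.0283  0.043 ]
bolt_head [299.9 324. ] 0.19 [ 0.7117 -0.0138  0.0159]
cam_grip [308.  219.5] 0.84 [0.5546 0.0239 0.0829]
cam_mouth [286.  232.6] 0.65 [ 0.5039 -0.0037  0.0206]
dock [256.6 252.5] 0.94 [ 0.568  -0.0626  0.0315]
head [230.9 249.9] 0.96 [ 0.5738 -0.1046  0.0455]
head [210.7 194.6] 0.56 [ 0.3727 -0.1405  0.0306]
head [273.7 238.8] 0.36 [ 0.5337 -0.0299  0.0313]
head [311.4 219.3] 0.33 [0.5563 0.0291 0.0841]
cam [306.6 251.3] 0.56 [0.5903 0.0169 0.0453]
mug [114.1 257. ] 0.78 [ 0.5412 -0.2978  0.0207]
jam [374.3 275.4] 0.91 [0.6366 0.1185 0.025 ]
lid [297.9 324.9] 0.75 [ 0.7133 -0.0169  0.0163]
lid [284.4 230.5] 0.19 [ 0.5176 -0.0089  0.0358]
side 532.2646531289082 [[-0.8466 -0.292   0.4449  0.0086]
 [-0.5321  0.4505 -0.7169  0.8133]
 [ 0.0089 -0.8437 -0.5368  0.6718]
 [ 0.      0.      0.      1.    ]]
fin [307.6 185.5] 0.82 [ 0.521  -0.1082  0.0773]
fin [266.4 236. ] 0.72 [0.5196 0.0623 0.0381]
fin [402.5 212.6] 0.58 [ 0.2997 -0.1271  0.0708]
bolt_head [385.6 202.6] 0.63 [ 0.3665 -0.204   0.0342]
bolt_head [281.1 219.6] 0.57 [ 0.5346 -0.0181  0.0294]
cam_mouth [277.5 219.3] 0.96 [ 0.5465 -0.0219  0.0239]
dock [290.4 222.6] 0.98 [ 0.5021 -0.0042  0.0409]
stop_line [280.7 213.1] 0.96 [ 0.5398 -0.0245  0.0412]
head [397.5 237.4] 0.85 [ 0.2911 -0.0908  0.0314]
head [302.2 211.5] 0.71 [ 0.5012 -0.0524  0.0439]
cam [263.8 235.5] 0.62 [0.5252 0.0637 0.0381]
mug [345.3 179.5] 0.68 [ 0.5056 -0.2762  0.02  ]
jam [211. 255.] 0.64 [0.5982 0.1496 0.012 ]
lid [214.7 208.5] 0.63 [0.7062 0.0018 0.0105]
1.2
```

View pics/scene0.png

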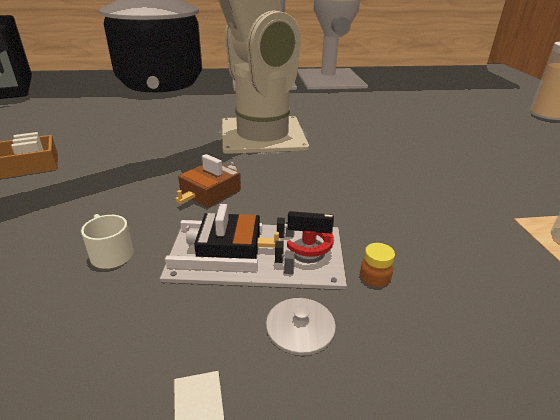

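View pics/side0.png

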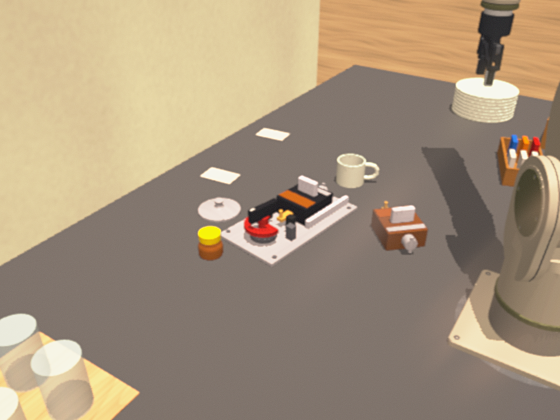

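Candidates for the head are the black block in the rails (scene ~(230,240), side ~(302,205)) and a brown look-alike loose on the counter (scene ~(210,183), side ~(400,228)). I choose the black one. Next I'll fit poses from the depth.

```bash
cat >> h.py <<'E'
def cloud(cam):
    K,T=T_of(cam); im,d=camera(cam); v,u=np.nonzero(d>0); z=d[v,u]
    P=np.c_[(u-K[0,2])/K[0,0]*z,(v-K[1,2])/K[1,1]*z,z]@T[:3,:3].T+T[:3,3]
    return P,im[v,u].astype(int),im,d
def rect(P): return cv2.minAreaRect(P[:,:2].astype(np.float32)*1000)
E
python3 - <<'E'
from h import *
np.set_printoptions(precision=4,suppress=True)
print(camera_info("wrist"))
for c in ("scene","side"):
    P,C,im,d=cloud(c)
    box=(abs(P[:,0]-.545)<.12)&(abs(P[:,1]+.05)<.19)
    q=P[box]; cq=C[box]
    print(c,"counter z",np.median(q[:,2][q[:,2]<.006]))
    s=(q[:,2]>.006)&(q[:,2]<.014)&(cq.min(1)>100); print("plate",s.sum(),rect(q[s]))
    s=(q[:,2]>.079)&(q[:,2]<.1); t=q[s]; ct=cq[s].mean(1)
    for n,m in (("fin",ct>110),("wing",ct<70)):
        w=t[m]; print(n,m.sum(),w.mean(0),w[:,2].max(),rect(w))
    r=(cq[:,0]>120)&(cq[:,1]<50)&(cq[:,2]<60); w=q[r]; w=w[(w[:,2]>.04)&(w[:,2]<.05)]; print("red",len(w),w.mean(0),rect(w), cv2.minEnclosingCircle(w[:,:2].astype(np.float32)*1000))
    big=cv2.resize(im[190:300,150:360] if c=="scene" else im[160:260,200:370],None,fx=3.7,fy=3.7,interpolation=cv2.INTER_CUBIC); save(c+"_crop",big)
E
```

```text
{'camera_matrix': array([[358.8113,   0.    , 279.9333],
       [  0.    , 358.8113, 206.1358],
       [  0.    ,   0.    ,   1.    ]]), 'T_tool_cam': array([[-0.0002, -0.9606, -0.2778,  0.0691],
       [ 1.    ,  0.0001, -0.0012,  0.    ],
       [ 0.0011, -0.2778,  0.9606, -0.1438],
       [ 0.    ,  0.    ,  0.    ,  1.    ]])}
scene counter z 0.0003589407814489909
plate 4789 ((557.2598876953125, -63.717864990234375), (299.696533203125, 202.67630004882812), 80.32452392578125)
fin 192 [ 0.5348 -0.1042  0.0886] 0.09188696333841961 ((532.3424072265625, -31.219528198242188), (190.78146362304688, 48.096858978271484), 87.29826354980469)
wing 409 [0.5541 0.0268 0.0867] 0.09203270591648632 ((551.8743896484375, 28.155193328857422), (75.2643814086914, 15.997303009033203), 77.089599609375)
red 219 [0.5726 0.0332 0.0446] ((567.8224487304688, 33.90787124633789), (47.674659729003906, 80.46728515625), 23.545543670654297) ((555.1898803710938, 28.403125762939453), 40.894798278808594)
side counter z -0.0015193999076118514
plate 2313 ((554.9306640625, -61.66862487792969), (303.2601623535156, 208.21051025390625), 80.34246063232422)
fin 133 [ 0.5262 -0.0944  0.086 ] 0.09064740250620806 ((549.3145141601562, -33.58100891113281), (193.3260040283203, 47.7008056640625), 71.68920135498047)
wing 191 [0.5456 0.0324 0.0855] 0.09068531722015216 ((547.5751342773438, 31.957656860351562), (78.0419692993164, 16.805246353149414), 75.94252014160156)
red 205 [0.5425 0.054  0.0434] ((547.4437866210938, 53.71235275268555), (76.6160888671875, 40.301910400390625), 4.2824931144714355) ((548.4083862304688, 40.830711364746094), 38.912410736083984)
```

View pics/scene_crop.png

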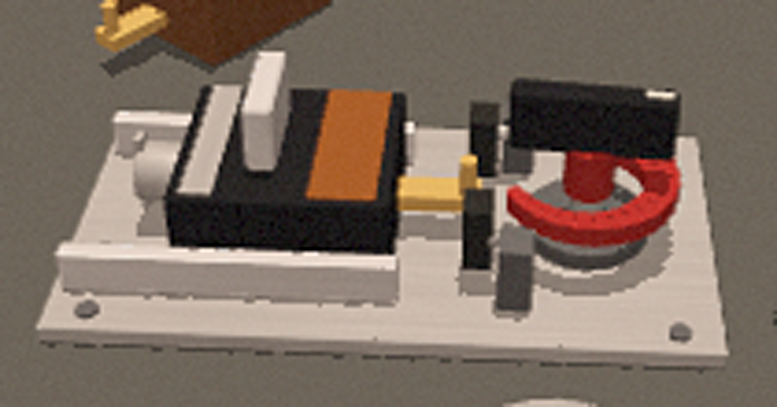

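The crop confirms the black head with its fin at scene ~(222,220). The bolt points at the red cam, and the wing lies roughly along the dock. I'll hover over the dock for the wrist view.

Call:
{"api": "apply_moves", "payload": {"commands": [[0.034,-0.024,0.002,0,-1],[0.034,-0.024,0.002,0,-1],[0.034,-0.024,0.002,0,-1],[0.034,-0.024,0.002,0,-1],[0.034,-0.024,0.002,0,-1]]}}

```text
clock: 1.72
position: [0.3732, -0.3801, 0.2195]
ee_rot: [0.975, 0.221, -0.002, 0.002]
ft_force: [0.7, 0.2, -0.8]
grip_width: 0.999
```

Call:
{"api": "apply_moves", "payload": {"commands": [[0.034,-0.024,0.002,0,-1],[0.034,-0.024,0.002,0,-1],[0.034,-0.024,0.002,0,-1],[0.034,-0.024,0.002,0,-1],[0.034,-0.024,0.002,0,-1]]}}

```text
clock: 2.13
position: [0.4735, -0.1975, 0.2098]
ee_rot: [0.975, 0.22, -0.001, 0.003]
ft_force: [0.7, -0.6, -0.3]
grip_width: 1.0
```

Call:
{"api": "apply_moves", "payload": {"commands": [[0,0,0,7.1,-1],[0,0,0,7.1,-1],[0,0,0,7.1,-1],[0,0,0,7.1,-1],[0,0,0,7.1,-1]]}}

```text
clock: 2.55
position: [0.4789, -0.1843, 0.2104]
ee_rot: [0.996, -0.086, 0.001, 0.002]
ft_force: [-0.9, -0.2, -0.2]
grip_width: 0.999
```

Call:
{"api": "apply_moves", "payload": {"commands": [[0.01,-0.033,0,0,-1],[0.01,-0.033,0,0,-1],[0.01,-0.033,0,0,-1],[0.01,-0.033,0,0,-1],[0,0,0,0,-1]]}}

```text
clock: 2.97
position: [0.5437, -0.0594, 0.2106]
ee_rot: [0.996, -0.095, 0.002, 0.003]
ft_force: [-0.6, 0.2, 0.3]
grip_width: 0.999
```

```bash
python3 - <<'E'
from h import *
np.set_printoptions(precision=4,suppress=True)
o=manip.get_obs(); print(o["position"],o["joint_pos"],o["torque"])
P,C,im,d=cloud("wrist"); K,T=T_of("wrist"); save("wrist1",im)
for t in ("fin","bolt_head","cam_grip","cam_mouth","stop_line","cam","dock"):
    z=dict(fin=.076,bolt_head=.04,cam_grip=.076,cam_mouth=.04,stop_line=.036,cam=.01,dock=0)[t]
    for r in nets.place_of("wrist",t)[:2]: print(t,np.round(r["xy"],1),round(r["conf"],2),at_z(K,T,r["xy"],z))
print("counter",np.median(P[:,2][P[:,2]<.006]))
m=C.mean(1)
w=P[(P[:,2]>.082)&(P[:,2]<.1)&(abs(P[:,0]-.55)<.12)&(abs(P[:,1]+.05)<.16)]; cw=m[(P[:,2]>.082)&(P[:,2]<.1)&(abs(P[:,0]-.55)<.12)&(abs(P[:,1]+.05)<.16)]
f=w[w[:,1]<-.07]; g=w[w[:,1]>-.03]
for n,a in (("fin",f),("wing",g)): print(n,len(a),np.median(a,0),rect(a))
a=P[(P[:,2]>.05)&(P[:,2]<.062)&(P[:,1]<-.03)&(P[:,1]>-.2)&(abs(P[:,0]-.54)<.1)]; print("block",len(a),rect(a))
a=P[(P[:,2]>.007)&(P[:,2]<.015)&(abs(P[:,1]+.06)<.2)&(abs(P[:,0]-.54)<.13)]; print("plate",rect(a))
E
```

```text
[ 0.5437 -0.0594  0.2106] [ 0.4159  0.2014 -0.4454  1.6837  0.0961  1.2729 -1.8098] [ 0.0314  0.0199 -0.0021]
fin [353.8 204.9] 0.71 [ 0.5217 -0.1205  0.076 ]
bolt_head [537.3 162.5] 0.72 [ 0.5178 -0.2909  0.04  ]
cam_grip [165.6 209.4] 0.82 [0.5471 0.0295 0.076 ]
cam_mouth [ 73.6 144.1] 0.58 [0.6111 0.1049 0.04  ]
cam_mouth [223.8 219.7] 0.55 [ 0.5191 -0.0068  0.04  ]
stop_line [245.3 193.3] 0.88 [ 0.5389 -0.031   0.036 ]
stop_line [536.7 162.6] 0.16 [ 0.5166 -0.2931  0.036 ]
cam [194.4 191.8] 0.55 [0.5441 0.0215 0.01  ]
dock [278.8 185.1] 0.55 [ 0.5327 -0.0611  0.    ]
counter 0.0012522037528880925
fin 1224 [ 0.526  -0.1166  0.0907] ((524.2198486328125, -117.37416076660156), (14.669946670532227, 49.276512145996094), 79.71881866455078)
wing 1913 [0.5494 0.0272 0.091 ] ((548.0685424804688, 28.10824966430664), (75.56105041503906, 14.63400936126709), 75.74359130859375)
block 10447 ((526.5272827148438, -100.82854461669922), (156.92071533203125, 89.9735336303711), 80.50975036621094)
plate ((562.8652954101562, -42.168212890625), (344.7975158691406, 213.1353759765625), 80.6135482788086)
```

View pics/wrist1.png

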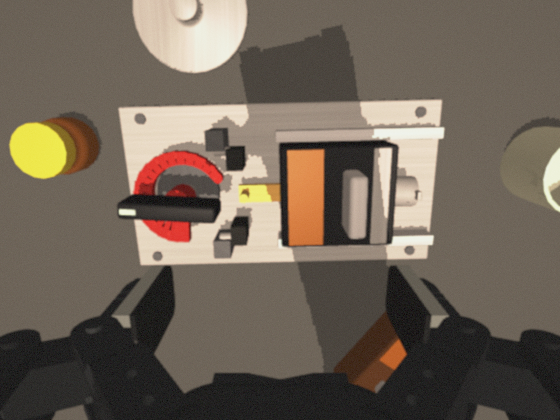

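The wrist view shows the head's fin at (355,204), the wing from (120,208) to (218,208), the stops at (236,158) and (240,232), and the cam mouth open towards lower right. The fits agree: fin at (0.524,-0.117), cam at (0.548,0.028), dock yaw 80.4°. Now I'll descend onto the fin.

Call:
{"api": "apply_moves", "payload": {"commands": [[-0.004,0.03,0.015,-1.3,-1],[-0.004,0.03,0.025,0,-1],[0,0,0.03,0,-1],[0,0,0.03,0,-1],[0,0,0,0,-1]]}}

```text
clock: 3.78
position: [0.5226, -0.1322, 0.1105]
ee_rot: [0.996, -0.09, 0.005, 0.005]
ft_force: [-1.4, -0.5, -0.1]
grip_width: 1.0
```

```bash
cat > near.py <<'E'
from h import *
np.set_printoptions(precision=4,suppress=True)
o=manip.get_obs(); M=R.from_quat(o["ee_rot"]).as_matrix()
print(o["clock"],o["position"],"j7",o["joint_pos"][6],"yawx",np.degrees(np.arctan2(M[1,0],M[0,0])),"tool z",M[:,2],"tq",o["torque"])
P,C,im,d=cloud("wrist")
s=(P[:,2]>.082)&(P[:,2]<.1)&(abs(P[:,0]-.54)<.07)&(abs(P[:,1]+.05)<.16); w=P[s]
for n,a in (("fin",w[w[:,1]<-.065]),("wing",w[w[:,1]>-.015])):
    if len(a)>50: print(n,len(a),rect(a),"in tool",(M.T@(np.r_[np.array(rect(a)[0])/1000,.09]-o["position"])))
E
python3 near.py
```

```text
3.7833 [ 0.5226 -0.1322  0.1105] j7 -1.6890977497294943 yawx -10.288305183236123 tool z [ 0.0093 -0.0117 -0.9999] tq [ 0.0342  0.0614 -0.0097]
fin 2711 ((524.0068969726562, -117.80508422851562), (14.116348266601562, 50.098060607910156), 80.50115966796875) in tool [-0.0014 -0.0146  0.0204]
wing 1113 ((541.3928833007812, -1.1142940521240234), (17.96077537536621, 14.316400527954102), 76.51688385009766) in tool [-0.0051 -0.1325  0.0192]
```

Call:
{"api": "apply_moves", "payload": {"commands": [[-0.001,-0.0146,0.005,0,-1],[0,0,0.018,0,-1],[0,0,0.018,0,-1],[0,0,0.003,0,-1],[0,0,0,0,-1]]}}

```text
clock: 4.25
position: [0.5317, -0.118, 0.0784]
ee_rot: [0.996, -0.09, 0.012, 0.006]
ft_force: [0.3, 0.2, 0.3]
grip_width: 0.999
```

```bash
python3 near.py
```

```text
4.25 [ 0.5317 -0.118   0.0784] j7 -1.739676813404801 yawx -10.322060533977249 tool z [ 0.0229 -0.0141 -0.9996] tq [ 0.0553  0.0654 -0.0064]
fin 4450 ((525.3780517578125, -114.85001373291016), (106.94950866699219, 49.84381103515625), 69.57524108886719) in tool [-0.0065 -0.0019 -0.0118]
wing 990 ((540.9190063476562, -5.894326210021973), (15.703685760498047, 10.358824729919434), 5.3059258460998535) in tool [-0.0107 -0.1118 -0.013 ]
```

Call:
{"api": "apply_moves", "payload": {"commands": [[-0.008,0,0.008,0,-1],[0,0,0.005,0,0.3],[0,0,0,0,1],[0,0,0,0,1],[0,0,0,0,1]], "squeeze": 50}}

```text
clock: 4.72
position: [0.5257, -0.1173, 0.0691]
ee_rot: [0.996, -0.09, 0.015, 0.007]
ft_force: [-0.4, -0.1, -0.7]
grip_width: 0.451
```

Call:
{"api": "apply_moves", "payload": {"commands": [[0,0,0,0,1],[0,0,0,0,1],[0,0,0,0,1],[0,0,0,0,1]]}}

```text
clock: 5.05
position: [0.5261, -0.1175, 0.0698]
ee_rot: [0.996, -0.09, 0.015, 0.007]
ft_force: [-0.6, -0.0, 0.1]
grip_width: 0.149
```

Call:
{"api": "apply_moves", "payload": {"commands": [[0,0,0,0,0],[0,0,0,0,0],[-0.001,0,0.007,0,0],[0,0,0,0,1],[0,0,0,0,1]]}}

```text
clock: 5.47
position: [0.5254, -0.1175, 0.062]
ee_rot: [0.996, -0.09, 0.016, 0.007]
ft_force: [-0.3, 1.0, 0.2]
grip_width: 0.225
```

Call:
{"api": "apply_moves", "payload": {"commands": [[0,0,0,0,1],[0,0,0,0,1],[0,0,0,0,1]]}}

```text
clock: 5.72
position: [0.5252, -0.1175, 0.062]
ee_rot: [0.996, -0.09, 0.015, 0.007]
ft_force: [-0.7, 0.5, 1.1]
grip_width: 0.151
```

Call:
{"api": "apply_moves", "payload": {"commands": [[0,-0.005,0,0,1],[0,-0.005,0,0,1],[0,-0.005,0,0,1],[0,-0.005,0,0,1],[0,-0.003,0,0,1]]}}

```text
clock: 6.13
position: [0.5279, -0.1016, 0.0626]
ee_rot: [0.995, -0.094, 0.014, 0.011]
ft_force: [-2.4, -3.3, 2.3]
grip_width: 0.154
```

Call:
{"api": "apply_moves", "payload": {"commands": [[0,-0.004,0,0,1],[0,-0.004,0,0,1],[0,-0.003,0,0,1]]}}

```text
clock: 6.38
position: [0.5292, -0.0938, 0.0629]
ee_rot: [0.995, -0.096, 0.014, 0.013]
ft_force: [-2.9, -4.6, 3.3]
grip_width: 0.154
```

Call:
{"api": "apply_moves", "payload": {"commands": [[0,-0.003,0,0,1],[0,-0.003,0,0,1]]}}

```text
clock: 6.55
position: [0.53, -0.0897, 0.063]
ee_rot: [0.995, -0.097, 0.014, 0.014]
ft_force: [-3.3, -6.5, 3.7]
grip_width: 0.158
```

Call:
{"api": "apply_moves", "payload": {"commands": [[0,-0.002,0,-0.2,1],[0,-0.002,0,-0.2,1]]}}

```text
clock: 6.72
position: [0.5306, -0.0872, 0.0632]
ee_rot: [0.995, -0.094, 0.014, 0.015]
ft_force: [-2.3, -8.2, 3.9]
grip_width: 0.158
```

Call:
{"api": "apply_moves", "payload": {"commands": [[0,-0.002,0,-0.2,1],[0,-0.002,0,-0.2,1]]}}

```text
clock: 6.88
position: [0.5309, -0.0869, 0.0635]
ee_rot: [0.996, -0.092, 0.013, 0.018]
ft_force: [-3.2, -8.6, 4.3]
grip_width: 0.157
```

Call:
{"api": "apply_moves", "payload": {"commands": [[0,-0.004,0,0,1],[0,-0.004,0,0,1]]}}

```text
clock: 7.05
position: [0.531, -0.0861, 0.0639]
ee_rot: [0.995, -0.094, 0.012, 0.022]
ft_force: [-7.0, -13.7, 8.2]
grip_width: 0.153
```

```bash
python3 - <<'E'
from h import *
np.set_printoptions(precision=4,suppress=True)
K,T=T_of("wrist"); im,d=camera("wrist"); save("wrist2",im)
for c in ("wrist","scene"):
    if c=="scene": K,T=T_of(c); im,d=camera(c)
    for t,z in (("bolt_head",.04),("cam_grip",.076),("stop_line",.036),("fin",.076)):
        for r in nets.place_of(c,t)[:2]: print(c,t,np.round(r["xy"],1),round(r["conf"],2),at_z(K,T,r["xy"],z))
print(manip.get_obs()["ft_force"],manip.get_obs()["position"])
E
```

```text
wrist bolt_head [ 94.  253.7] 0.55 [0.546 0.003 0.04 ]
wrist cam_grip [262.4 233.7] 0.74 [ 0.5514 -0.0834  0.076 ]
wrist fin [279.5 285. ] 0.8 [ 0.5284 -0.0858  0.076 ]
scene bolt_head [176.5 192.2] 0.89 [ 0.3722 -0.2078  0.04  ]
scene bolt_head [292.7 239.7] 0.64 [0.5509 0.0006 0.04  ]
scene cam_grip [311.8 218. ] 0.6 [0.5412 0.0334 0.076 ]
scene stop_line [273.6 237.6] 0.82 [ 0.5364 -0.0305  0.036 ]
scene fin [242.2 220.9] 0.91 [ 0.5376 -0.0835  0.076 ]
scene fin [210.1 159.6] 0.68 [ 0.3043 -0.1392  0.076 ]
[ -6.3233 -12.8732   7.5994] [ 0.531 -0.086  0.064]
```

View pics/wrist2.png

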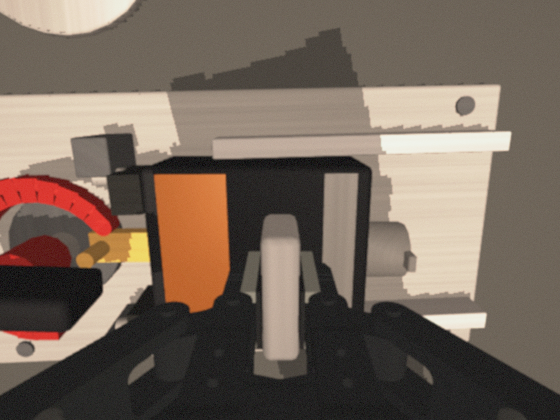

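Bolt end, seen at (92,254), stands in the cam mouth. The head's front face meets the stops at (145,190), with about 13.8 N along the dock. Now relax, release and lift.

Call:
{"api": "apply_moves", "payload": {"commands": [[0,0,0,0,1],[0,0,0,0,-0.3],[0,0,0,0,-0.3],[0,0,0,0,-0.3],[0,0,0,0,-0.3]]}}

```text
clock: 7.97
position: [0.5312, -0.085, 0.0636]
ee_rot: [0.995, -0.094, 0.013, 0.021]
ft_force: [0.2, 0.5, 0.3]
grip_width: 0.649
```

Call:
{"api": "apply_moves", "payload": {"commands": [[0,0,-0.02,0,-0.5],[0,0,-0.03,0,-1],[0,0,-0.03,-7.1,-1],[0,0,-0.01,-7.1,-1],[0,0,0,-7.1,-1]]}}

```text
clock: 8.38
position: [0.5285, -0.0772, 0.1557]
ee_rot: [0.995, 0.096, 0.007, 0.021]
ft_force: [0.7, 0.1, -0.9]
grip_width: 0.997
```

Call:
{"api": "apply_moves", "payload": {"commands": [[0,0,0,-7.1,-1],[0,0,0,-7.1,-1],[0,0,0,-7.1,-1],[0,0,0,-7.1,-1],[0,0,0,-7.1,-1]]}}

```text
clock: 8.8
position: [0.5305, -0.074, 0.1582]
ee_rot: [0.917, 0.397, 0.003, 0.023]
ft_force: [-0.3, -0.2, 0.3]
grip_width: 0.996
```

Call:
{"api": "apply_moves", "payload": {"commands": [[0,0,0,-7.1,-1],[0,0,0,-7.1,-1],[0,0,0,-7.1,-1],[0,0,0,-7.1,-1],[0,0,0,0,-1]]}}

```text
clock: 9.22
position: [0.5311, -0.0708, 0.1583]
ee_rot: [0.788, 0.615, -0.002, 0.022]
ft_force: [0.4, 0.4, 0.3]
grip_width: 1.0
```

```bash
python3 near.py
```

```text
9.2167 [ 0.5311 -0.0708  0.1583] j7 -0.34289358953378674 yawx 75.86488491214088 tool z [ 0.0242 -0.0373 -0.999 ] tq [0.0313 0.034  0.0485]
fin 1826 ((528.6307373046875, -88.41997528076172), (13.993551254272461, 50.01670837402344), 79.6013412475586) in tool [-0.0156 -0.0003  0.0688]
wing 2859 ((545.448974609375, 18.774370193481445), (57.25934600830078, 13.651525497436523), 75.85020446777344) in tool [ 0.0924 -0.0101  0.0652]
```

Call:
{"api": "apply_moves", "payload": {"commands": [[0.033,-0.003,0.005,0,-1],[0.033,-0.003,0.01,0,-1],[0.025,-0.002,0.012,0,-1],[0,0,0,0,-1],[0,0,0,0,-1]]}}

```text
clock: 9.68
position: [0.5486, 0.0209, 0.1277]
ee_rot: [0.799, 0.601, -0.001, 0.023]
ft_force: [0.3, -1.6, 0.6]
grip_width: 0.999
```

```bash
python3 near.py
```

```text
9.6833 [0.5486 0.0209 0.1277] j7 -0.5945697804310027 yawx 73.89026009158549 tool z [ 0.0264 -0.0369 -0.999 ] tq [-0.0002  0.0229  0.003 ]
wing 3483 ((547.9949951171875, 28.25183868408203), (75.65858459472656, 14.044644355773926), 75.92863464355469) in tool [ 0.008  -0.004   0.0374]
```

Call:
{"api": "apply_moves", "payload": {"commands": [[0.008,-0.004,0.01,-2,-1],[0,0,0.025,0,-1],[0,0,0.02,0,-0.5],[0,0,0,0,-0.5],[0,0,0,0,-0.5]]}}

```text
clock: 10.15
position: [0.5488, 0.0263, 0.0709]
ee_rot: [0.789, 0.614, -0.0, 0.024]
ft_force: [1.0, -1.1, 0.1]
grip_width: 0.75
```

```bash
python3 near.py
```

```text
10.15 [0.5488 0.0263 0.0709] j7 -0.621638296014196 yawx 75.73809304288511 tool z [ 0.0293 -0.0377 -0.9989] tq [0.0182 0.0399 0.0324]
wing 8717 ((546.2260131835938, 30.891441345214844), (64.10487365722656, 72.17900085449219), 36.17653274536133) in tool [ 0.0033 -0.0029 -0.0193]
```

Call:
{"api": "apply_moves", "payload": {"commands": [[0.001,0,0.007,0,-0.5],[0,0,0,0,1],[0,0,0,0,1],[0,0,0,0,1],[0,0,0,0,1]], "squeeze": 100}}

```text
clock: 10.62
position: [0.5508, 0.0263, 0.0667]
ee_rot: [0.79, 0.613, 0.001, 0.025]
ft_force: [-15.8, 3.3, 6.0]
grip_width: 0.186
```

Call:
{"api": "apply_moves", "payload": {"commands": [[0,0,0,0,1],[0,0,0,0,1],[0,0,0,0,1]]}}

```text
clock: 10.87
position: [0.5498, 0.0267, 0.0671]
ee_rot: [0.79, 0.613, 0.001, 0.025]
ft_force: [2.5, -0.7, -4.1]
grip_width: 0.143
```

```bash
cat > st.py <<'E'
from h import *
np.set_printoptions(precision=3,suppress=True)
o=manip.get_obs(); M=R.from_quat(o["ee_rot"]).as_matrix()
print(o["clock"],o["position"],"j7",o["joint_pos"][6],"yawx %.1f"%np.degrees(np.arctan2(M[1,0],M[0,0])),"tz",M[:2,2],"F",o["ft_force"],"tq",o["torque"],o["grip_width"])
E
python3 st.py
```

```text
10.8667 [0.55  0.027 0.067] j7 -0.6287129126084632 yawx 75.6 tz [ 0.031 -0.038] F [ 2.54  -0.653 -4.139] tq [0.316 0.524 0.047] 0.14273467555263608
```

Call:
{"api": "apply_moves", "payload": {"commands": [[0,0,0,5,1],[0,0,0,6,1],[0,0,0,6,1],[0,0,0,6,1],[0,0,0,6,1]]}}

```text
clock: 11.28
position: [0.549, 0.027, 0.0671]
ee_rot: [0.922, 0.388, 0.006, 0.023]
ft_force: [1.9, -0.4, 0.1]
grip_width: 0.138
```

```bash
python3 st.py
```

```text
11.2833 [0.549 0.027 0.067] j7 -1.1217762577647168 yawx 45.6 tz [ 0.028 -0.037] F [ 1.872 -0.361  0.087] tq [0.511 1.264 0.078] 0.13785464042571746
```

Call:
{"api": "apply_moves", "payload": {"commands": [[0,0,0,6,1],[0,0,0,6,1],[0,0,0,6,1],[0,0,0,6,1],[0,0,0,5,1]]}}

```text
clock: 11.7
position: [0.5489, 0.0277, 0.0671]
ee_rot: [0.991, 0.13, 0.011, 0.019]
ft_force: [1.3, -1.0, -0.7]
grip_width: 0.145
```

```bash
python3 st.py
```

```text
11.7 [0.549 0.028 0.067] j7 -1.6269389807919048 yawx 15.0 tz [ 0.027 -0.035] F [ 1.287 -0.999 -0.726] tq [0.775 0.826 0.04 ] 0.14540863906684948
```

Call:
{"api": "apply_moves", "payload": {"commands": [[0,0,0,5,1],[0,0,0,5,1],[0,0,0,5,1],[0,0,0,5,1],[0,0,0,5,1]]}}

```text
clock: 12.12
position: [0.549, 0.0282, 0.0671]
ee_rot: [0.995, -0.099, 0.015, 0.015]
ft_force: [0.0, -0.4, -0.7]
grip_width: 0.143
```

```bash
python3 st.py
```

```text
12.1167 [0.549 0.028 0.067] j7 -2.0632818396412307 yawx -11.4 tz [ 0.027 -0.033] F [ 0.022 -0.437 -0.745] tq [0.624 0.651 0.109] 0.1426711962476617
```

Call:
{"api": "apply_moves", "payload": {"commands": [[0,0,0,5,1],[0,0,0,5,1],[0,0,0,5,1],[0,0,0,5,1]]}}

```text
clock: 12.45
position: [0.5491, 0.0286, 0.067]
ee_rot: [0.96, -0.279, 0.017, 0.012]
ft_force: [1.1, -0.5, 0.3]
grip_width: 0.141
```

```bash
python3 st.py
```

```text
12.45 [0.549 0.029 0.067] j7 -2.412818844309139 yawx -32.4 tz [ 0.027 -0.032] F [ 1.059 -0.513  0.29 ] tq [0.407 0.651 0.103] 0.14142549079471045
```

Call:
{"api": "apply_moves", "payload": {"commands": [[0,0,0,0,-0.3],[0,0,0,0,-0.3],[0,0,0,0,-0.3],[0,0,-0.02,0,-0.5],[0,0,-0.03,0,-0.5]]}}

```text
clock: 12.87
position: [0.5453, 0.0297, 0.1132]
ee_rot: [0.961, -0.276, 0.014, 0.013]
ft_force: [-0.4, 0.5, 0.3]
grip_width: 0.748
```

Call:
{"api": "apply_moves", "payload": {"commands": [[0,0,-0.005,-7.1,-0.5],[0,0,0,-7.1,-0.5],[0,0,0,-7.1,-0.5],[0,0,0,-7.1,-0.5],[0,0,0,-7.1,-0.5]]}}

```text
clock: 13.28
position: [0.5494, 0.0307, 0.1268]
ee_rot: [0.999, 0.036, 0.015, 0.017]
ft_force: [0.2, 0.5, -0.2]
grip_width: 0.75
```

Call:
{"api": "apply_moves", "payload": {"commands": [[0,0,0,-7.1,-0.5],[0,0,0,-7.1,-0.5],[0,0,0,-7.1,-0.5],[0,0,0,-7.1,-0.5],[0,0,0,-7.1,-0.5]]}}

```text
clock: 13.7
position: [0.5505, 0.0305, 0.1282]
ee_rot: [0.94, 0.341, 0.011, 0.022]
ft_force: [0.3, -0.7, 0.1]
grip_width: 0.75
```

Call:
{"api": "apply_moves", "payload": {"commands": [[0,0,0,-7.1,-0.5],[0,0,0,-7.1,-0.5],[0,0,0,-7.1,-0.5],[0,0,0,-7.1,-0.5],[0,0,0,-7.1,-0.5]]}}

```text
clock: 14.12
position: [0.5514, 0.0302, 0.1295]
ee_rot: [0.789, 0.613, 0.005, 0.025]
ft_force: [0.0, 0.4, -0.2]
grip_width: 0.748
```

Call:
{"api": "apply_moves", "payload": {"commands": [[0,0,0,-7.1,-0.5],[0,0,0,-7.1,-0.5],[0,0,0,-7.1,-0.5],[0,0,0,-7.1,-0.5],[0,0,0,-7.1,-0.5]]}}

```text
clock: 14.53
position: [0.5523, 0.0298, 0.1307]
ee_rot: [0.563, 0.826, -0.003, 0.026]
ft_force: [-0.6, -0.6, 0.1]
grip_width: 0.749
```

Call:
{"api": "apply_moves", "payload": {"commands": [[0,0,0,-7.1,-0.5],[0,0,0,-7.1,-0.5],[0,0,0,-7.1,-0.5],[0,0,0,-7.1,-0.5],[0,0,0,0,-0.5]]}}

```text
clock: 14.95
position: [0.5533, 0.0293, 0.132]
ee_rot: [0.337, 0.941, -0.009, 0.026]
ft_force: [-0.3, -0.8, -0.2]
grip_width: 0.754
```

```bash
python3 near.py; python3 st.py; python3 -c "
from h import *
save('wrist3',camera('wrist')[0])"
```

```text
14.95 [0.5533 0.0293 0.132 ] j7 0.5285693663471818 yawx 140.62350999645304 tool z [ 0.0433 -0.0351 -0.9984] tq [0.043  0.0315 0.0172]
fin 1425 ((519.2218017578125, -86.0525894165039), (14.871731758117676, 31.331127166748047), 81.74022674560547) in tool [-0.0445 -0.1108  0.0445]
wing 3292 ((547.8284301757812, 27.89727020263672), (14.054976463317871, 75.80348205566406), 57.030433654785156) in tool [ 0.0056 -0.0046  0.0417]
15.0 [0.553 0.029 0.132] j7 0.5217359390079976 yawx 140.2 tz [ 0.043 -0.035] F [ 0.3   -0.179  0.093] tq [ 0.03   0.082 -0.041] 0.7477781268278515
```

View pics/wrist3.png

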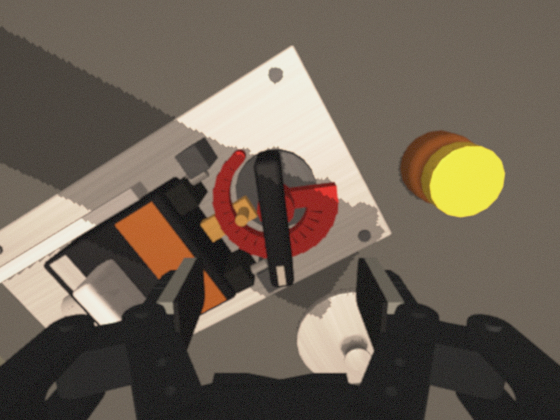

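Call:
{"api": "apply_moves", "payload": {"commands": [[0.006,-0.004,0.01,-6.8,-0.5],[0,0,0.03,0,-0.5],[0,0,0.024,0,-0.5],[0,0,0,0,-0.5]]}}

```text
clock: 15.38
position: [0.5507, 0.0276, 0.0681]
ee_rot: [0.289, 0.957, -0.01, 0.029]
ft_force: [-1.3, 0.3, -1.0]
grip_width: 0.752
```

```bash
python3 st.py
```

```text
15.3833 [0.551 0.028 0.068] j7 0.5692078407304316 yawx 146.4 tz [ 0.049 -0.036] F [-1.337  0.294 -0.971] tq [0.026 0.083 0.015] 0.7517900988348999
```

Call:
{"api": "apply_moves", "payload": {"commands": [[0.0015,-0.001,0.006,0,0],[0,0,0,0,1],[0,0,0,0,1],[0,0,0,0,1],[0,0,0,0,1]]}}

```text
clock: 15.8
position: [0.5501, 0.0282, 0.0646]
ee_rot: [0.292, 0.956, -0.009, 0.029]
ft_force: [3.9, 1.5, -13.7]
grip_width: 0.144
```

Call:
{"api": "apply_moves", "payload": {"commands": [[0,0,0,0,1],[0,0,0,3,1],[0,0,0,4,1],[0,0,0,4,1]]}}

```text
clock: 16.13
position: [0.5501, 0.0282, 0.0645]
ee_rot: [0.384, 0.923, -0.006, 0.03]
ft_force: [3.8, 1.7, -7.9]
grip_width: 0.139
```

```bash
python3 st.py
```

```text
16.1333 [0.55  0.028 0.065] j7 0.3759425953835915 yawx 134.8 tz [ 0.051 -0.035] F [ 3.803  1.729 -7.949] tq [-0.255 -0.014  0.273] 0.1387904383021853
```

Call:
{"api": "apply_moves", "payload": {"commands": [[0,0,0,2,1],[0,0,0,2,1]]}}

```text
clock: 16.3
position: [0.5501, 0.0282, 0.0646]
ee_rot: [0.419, 0.908, -0.005, 0.031]
ft_force: [4.2, 0.7, -8.6]
grip_width: 0.14
```

```bash
python3 st.py
```

```text
16.3 [0.55  0.028 0.065] j7 0.30549750647630247 yawx 130.5 tz [ 0.051 -0.035] F [ 4.209  0.719 -8.572] tq [-0.335  0.037  0.334] 0.13990433380978887
```

Call:
{"api": "apply_moves", "payload": {"commands": [[0,0,0,2,1],[0,0,0,2,1]]}}

```text
clock: 16.47
position: [0.5501, 0.0282, 0.0646]
ee_rot: [0.451, 0.892, -0.005, 0.031]
ft_force: [4.8, 1.0, -8.3]
grip_width: 0.143
```

```bash
python3 st.py
```

```text
16.4667 [0.55  0.028 0.065] j7 0.23724921645350222 yawx 126.3 tz [ 0.051 -0.036] F [ 4.839  1.042 -8.287] tq [-0.408  0.18   0.349] 0.1431979047796999
```

Call:
{"api": "apply_moves", "payload": {"commands": [[0,0,0,2,1],[0,0,0,2,1]]}}

```text
clock: 16.63
position: [0.5501, 0.0281, 0.0646]
ee_rot: [0.483, 0.875, -0.004, 0.031]
ft_force: [6.1, 2.2, -8.3]
grip_width: 0.144
```

```bash
python3 st.py
```

```text
16.6333 [0.55  0.028 0.065] j7 0.1691773733075265 yawx 122.2 tz [ 0.051 -0.037] F [ 6.113  2.179 -8.274] tq [-0.451  0.254  0.427] 0.14398561343551214
```

Call:
{"api": "apply_moves", "payload": {"commands": [[0,0,0,2,1],[0,0,0,2,1]]}}

```text
clock: 16.8
position: [0.5501, 0.0281, 0.0646]
ee_rot: [0.514, 0.857, -0.003, 0.032]
ft_force: [4.7, 1.4, -7.4]
grip_width: 0.14
```

```bash
python3 st.py
```

```text
16.8 [0.55  0.028 0.065] j7 0.10122206833306376 yawx 118.1 tz [ 0.051 -0.037] F [ 4.686  1.445 -7.428] tq [-0.522  0.418  0.502] 0.14024866848607828
```

Torque climbed smoothly to 0.50 N m (about 14 N at 36 mm), which is inside the tight window. Release, lift clear and check.

Call:
{"api": "apply_moves", "payload": {"commands": [[0,0,0,0,1],[0,0,0,0,-0.3],[0,0,0,0,-0.5],[0,0,0,0,-0.5],[0,0,0,0,-0.5]]}}

```text
clock: 17.22
position: [0.5512, 0.0283, 0.0665]
ee_rot: [0.514, 0.857, -0.003, 0.033]
ft_force: [0.1, -0.4, 0.4]
grip_width: 0.705
```

Call:
{"api": "apply_moves", "payload": {"commands": [[0,0,-0.02,0,-0.5],[0,0,-0.03,0,-0.5],[0,0,-0.04,0,-0.5],[0,0,-0.03,0,-0.5],[0,0,0,0,-0.5]]}}

```text
clock: 17.63
position: [0.5433, 0.033, 0.1906]
ee_rot: [0.514, 0.857, -0.003, 0.031]
ft_force: [0.6, 0.9, -0.8]
grip_width: 0.757
```

```bash
python3 near.py; python3 -c "
from h import *
save('wrist4',camera('wrist')[0])
for t in ('mug','jam','lid'):
    r=nets.place_of('scene',t) if camera('scene') else 0; print(t,r[0])"
```

```text
17.6333 [0.5433 0.033  0.1906] j7 0.19313317321063903 yawx 118.03552503397634 tool z [ 0.0501 -0.0376 -0.998 ] tq [ 0.0278 -0.0625 -0.0057]
fin 450 ((542.6224975585938, -88.28931427001953), (14.283733367919922, 20.14226722717285), 78.4429702758789) in tool [-0.1009 -0.0604  0.1049]
wing 1983 ((547.6835327148438, 28.258472442626953), (14.01708698272705, 75.41998291015625), 28.405384063720703) in tool [-0.0005 -0.001   0.1008]
mug {'xy': [111.9, 257.4], 'conf': 0.73}
jam {'xy': [375.3, 276.5], 'conf': 0.85}
lid {'xy': [301.0, 325.3], 'conf': 0.84}
```

View pics/wrist4.png

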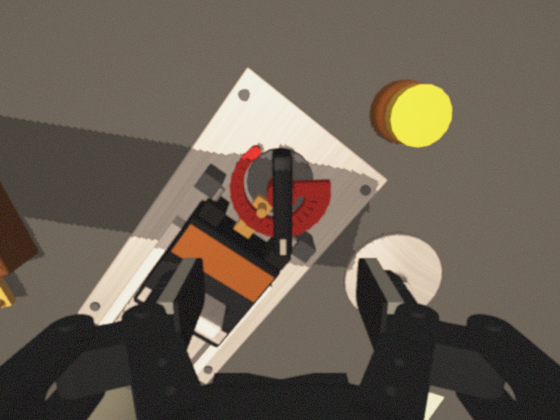

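```bash
python3 -c "
from h import *
print(workorder.hand_in(), manip.get_obs()['clock'])"
```

```text
the job is handed in; nothing more can be done
the job is handed in; nothing more can be done
```

The head is on its stops, the cam is drawn up tight, and I handed the job in at about 18 s of the 61 s allowed. The hand-in gives no verdict.

- **Head:** I gripped the black head by its fin and slid it about 32 mm along the rails. It stopped at the rubber stops with about 14 N of push, and the wrist picture showed the bolt end inside the cam mouth.
- **Cam:** I turned the wing clockwise about 2.4 rad in two grips, because the last joint ran short of range. It ran free at about 0.1 N m for the first 1.9 rad. It then climbed steadily to 0.50 N m (about 14 N at 36 mm), inside the tight window and well under forced.
- **Last checks:** After I let go, the wing stayed where I left it (118.4° measured against 118.1° at release). The head sat against its stops with the bolt end in the slot. The mug, jar and lid showed at their starting places to within about 3 pixels. The gripper was clear of everything, about 100 mm above the wing.
- **Disagreements:** The tool had tilted about 3.6° by the second grip on the wing, so the torques about x and y were not clean. I judged tightness by the torque about the vertical axis. The trained networks' positions were up to about 2 cm off in places, so I used the depth measurements instead.

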